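# Hold the ultrasonic cleaner's sprung lid at the marker

### The arm

A 6-joint arm with a two-finger parallel gripper is mounted at the origin on the work surface. World frame = base frame: x ahead of the robot, y to its left, z up, the work surface at z = 0. Lengths are in m, angles in rad, forces in N, time in s.
With the tool pointing down it reaches from about 0.35 to 0.775 m from the base axis. Payload 5.5 kg.
Tool frame: the origin (TCP) lies between the finger pads; the fingertips stand 22 mm ahead of it and the grasp point (between the pads) lies 3 mm ahead of it; z points along the fingers, y is the line along which they close (so a half turn about z gives the same grasp; the last joint's range is limited). The gripper opens to 85 mm and grips with 20 to 120 N. Pads are 22 mm wide; open, the fingers measure 114 mm over their backs; the gripper's body (76 mm by 85 mm) begins 54 mm behind the grasp point. The pads swing forward as they close: fully open they stand 13 mm farther back than shut.
Start: joints at [1.017, 0.313, 0.046, 1.304, 0, 1.431], TCP at [0.231, 0.527, 0.227] pointing down, gripper open.
Joint ranges: [-2.76, 2.76], [-0.86, 1.69], [-1.03, 1.26], [-2.2, 2.34], [-1.47, 1.5], [-3.14, 3.14]. Speed limits (rad/s): [2.57, 2.57, 3.14, 3.14, 3.14, 3.14].

### API

Orientations are given as a unit quaternion [w, x, y, z].
In Python, from workcell import env, cams gives the robot as it stands (env), with the cameras (cams).
- The arm moves only by the tool drive_effector, called after "Request:" in YAML: its name, and indented under it one key for each argument. Schema: {"type":"object","properties":{"plan":{"type":"array","items":{"type":"array","prefixItems":[{"type":"array","items":{"type":"number"},"minItems":3,"maxItems":3},{"type":"array","items":{"type":"number"},"minItems":3,"maxItems":3}],"minItems":2,"maxItems":2},"minItems":1,"maxItems":8},"jaw":{"type":"number"},"clamp_n":{"type":"number"},"only":{"type":"string"},"quiet":{"type":"boolean"},"lines":{"type":"string"}},"required":["plan"],"additionalProperties":false}. plan is a list of rows, 1 to 8 of them, each written [[dx, dy, dz], [rx, ry, rz]]: dx, dy, dz in shares of 0.8 m (1.0 is 0.8 m), then a rotation vector rx, ry, rz in parts of the range, where 1.0 means pi rad; each row is the pose to reach, as a shift and turn from the pose commanded when the call began, along the tool's axes at that moment; what a row does not reach only later rows make up. A row lasts 1/8 s, in which the tool goes at most 0.0625 m and 0.188 rad, less where a joint would pass 70% of its speed; a pose out of reach is approached as far as the arm can. jaw is the finger opening in m, set as the call begins (left out keeps the last). The fingers move at their own pace and stop on an object; clamp_n is the grip in N (left out, the last holds). Time passes only in rows, so rows that do not move let the fingers close. The tool returns the time, the measured TCP pose, the force, the opening and the grip force at its end. only (a regular expression) keeps the lines of the reply that match it, lines (a string "A,B") keeps lines A to B, and quiet returns only ok. No shift or turn number may pass 1 either way. Input that does not fit is refused with a message, and nothing moves.
- env.get_state(): the state, without advancing time (a new reading comes with each control period).
- cams.read_camera(name): name is "scene" or "side" or "wrist"; returns a dict with "image" (420x560x3 uint8, red, green, blue), "K" (3x3 intrinsics, pixels), "R" (3x3) and "t" (3): a world point X has camera coordinates R X + t. Camera axes: x right, y down, z forward; pixel columns grow to the right and rows downward; lengths in m; the calibration is good to about 2 mm. A picture is of the moment at which its call begins. There is no depth.
- env.hand_in(): hands the job in; it is judged then, once.
The state is a dict: "clock": time; "joint_pos": joint angles; "qvel": joint speeds; "tau": joint torques, N m; "tcp_pos": TCP position; "orientation": TCP orientation; "wrist_force": force on the tool from outside, world axes, zero at the start; "ft_torque": the same for the moment, N m; "finger_gap": finger opening in m; "grip_force": force on a finger pad.
Only numpy, scipy, OpenCV 4.12 (cv2) and the standard library are available. Lean on these libraries where they do the work, as an engineer would, in place of code of your own. Each camera call takes 0.05 s, during which the arm holds its last target. There are 200 camera calls.

### The job

I want to take a ring out of the emptied ultrasonic cleaner. First, with the lid still shut, press its blue basket lever down until it catches by itself, which brings the basket up; then lift the sprung lid until the yellow pointer on the lid's edge lines up with the red marker on the gauge arc, and finish still holding the lid there. Leave the red marker and the loose buffing wheel, green bar and strainer cup where they are.

Things in the scene. Friction and masses are not known exactly. Their poses are not given: they have to be found in the camera images.
- cleaner: Bench ultrasonic cleaner, fixed to the bench: steel tank on a black plinth, 190 mm deep (x) by 260 wide (y), rim at 150 mm height, closed lid's top at 164 mm. Origin: centre of its underside on the bench; its front (control panel) faces its own -x, its left side is its +y, z is up. The lever is on its right (-y) side, the gauge arc on its left (+y) side.
- lid (a joint): Angle of the steel lid, rad: 0 shut, grows as the front edge is lifted (limit 1.2). Hinged along the far (+x) top edge, axis along the cleaner's y. A spring and its weight (0.35 kg) pull it shut: it takes about 4 N at the handle to start, about 7 N along its arc at 0.7 rad; it falls shut when released.
- lid_hinge (a point): Point on the lid's hinge axis, at the middle of its width: 95 mm behind the cleaner's centre, 158 mm high.
- lid_handle (a point): Centre of the lid's black handle: round bar 14 mm thick along the cleaner's y, 98 mm clear between two 12 mm posts, axis 40 mm above the lid's top face. Swings with the lid: at lid angle t it is 0.155 cos t - 0.046 sin t (m) in front of the hinge axis and 0.155 sin t + 0.046 cos t above it (shut: 155 mm, 46 mm).
- lid_pointer (a point): Outer end of the yellow pointer tab (34 x 22 x 6 mm) on the lid's left edge, 140 mm from the hinge axis, level with it when shut. Its axes turn with the lid.
- mark (a joint): Angle of the red marker on the gauge arc, rad, about the same hinge axis and from the same zero as the lid: the pointer is in line with the marker when joint lid equals joint mark. Clamped by friction: leave it where it is. Differs from start to start, 0.42 to 0.75.
- mark_tip (a point): Inner end of the red marker (34 x 20 x 7 mm block with a small knob) on the aluminium gauge arc, a 6 mm bar of 140 mm radius about the hinge axis, 18 mm outside the lid's left edge. Its axes turn about the hinge like the lid's: parallel to the pointer's when in line.
- lift (a joint): Angle of the basket lever, rad: 0 at rest, up; grows as the blue paddle is pressed down; stop at 0.33. A spring (about 2 to 5 N at the paddle) returns it until a ball detent snaps over it at about 0.21 (up to about 10 N at the paddle to pass it); after that it stays down by itself at about 0.29. It lifts the basket inside the tank by about 35 mm.
- paddle (a point): Middle of the top face of the lever's blue paddle (38 x 38 x 10 mm), which is pressed from above; 123 mm in front of the lever's pivot, out to the right of the tank, its centre 56 mm from the tank's side wall and about 141 mm high at rest; it sinks about 40 mm to the stop.
- buff: Loose brown-red buffing wheel lying flat, 90 mm across, 26 mm high; origin under its centre. Leave it alone.
- bar: Loose green bar of polishing compound, 90 x 36 x 32 mm, long along its x; origin under its centre. Leave it alone.
- strainer: Loose cream strainer cup, 72 mm across, 45 mm high; origin under its centre. Leave it alone.

How it is judged:
On the way, in this order (a step that is already met when the one before it is completed fails the run):
1. the basket lever is pressed down past its detent while the lid is shut (value of joint lift above 0.24 rad and value of joint lid below 0.06 rad), for 0.2 s.
2. the lid is lifted by the gripper to the red marker (angle between the x axis of lid_pointer and the x axis of mark_tip, either way round below 0.08 rad and value of joint lid above 0.3 rad and contact force between the fingers and lid above 1 N), for 0.3 s.
At the end, for the whole second after the job is handed in: The gripper's fingers hold the lid (contact over 1 N, nothing else propping it), still, within 0.08 rad (4.5 degrees) of the red marker's angle; the lever stays down in its detent (joint over 0.24 rad) untouched (all of step 2 and value of joint lift above 0.24 rad and contact force between the fingers and lift below 0.5 N and velocity of joint lid between -0.1 and 0.1 rad/s and contact force between each of buff, bar, strainer and lid below 0.2 N); the arm keeps its last pose, push and grip.
It fails at once if the lid was opened before the lever was caught (value of joint lid above 0.12 rad and not (value of joint lift above 0.24 rad)).
It fails at once if the red marker was shifted (distance of mark_tip from where it was at the start of the episode above 0.01 m).
It fails at once if the buffing wheel was moved (distance of buff from where it was at the start of the episode above 0.03 m).
It fails at once if the green polishing bar was moved (distance of bar from where it was at the start of the episode above 0.03 m).
It fails at once if the strainer cup was moved (distance of strainer from where it was at the start of the episode above 0.03 m).
It also fails if it takes over 45 s, if anything falls off the work surface, if the arm or the gripper's body presses on something with over 40 N, if the wrist force passes 120 N, or if a joint passes its speed limit or range.

## Working session

There is one attempt and no reset: what is moved stays moved. The work goes in short steps, Python scripts to look and compute and a tool call to move; the robot and the scene stay as the last step left them, time stands still between calls to the robot, and variables do not carry over. Pictures are saved under pics/ and viewed, at most 12 in all, crops included, and the job is handed in when it is done.

```bash
ls; mkdir -p pics
```

Run:
```python
from workcell import env, cams
import cv2,json,numpy as np
for n in("scene","side"):
    c=cams.read_camera(n); cv2.imwrite(f"pics/{n}0.png",c["image"][:,:,::-1]); np.savez(f"{n}.npz",K=c["K"],R=c["R"],t=c["t"])
    print(n,c["K"].tolist(),(-c["R"].T@c["t"]).round(3))
print(env.get_state())
```

```text
pics
workcell.py
scene [[510.0899488553876, 0.0, 270.7980875711904], [0.0, 510.0899488553876, 203.42041115910578], [0.0, 0.0, 1.0]] [ 1.499 -0.168  0.81 ]
side [[497.0894995979608, 0.0, 276.9026915505031], [0.0, 497.0894995979608, 204.05407413593983], [0.0, 0.0, 1.0]] [-0.043 -0.608  0.718]
{'clock': 0.1, 'joint_pos': array([1.01739538e+00, 3.13912290e-01, 4.51063404e-02, 1.30360253e+00,
       1.23583239e-05, 1.43122819e+00]), 'qvel': array([-0.00060589, -0.0010235 ,  0.00293453,  0.00013408,  0.00049742,
        0.00163964]), 'tau': array([ 2.97080886e-03, -4.81727135e+01,  2.99242723e+01,  1.27875773e-02,
       -5.02127330e-05, -6.75389558e-06]), 'tcp_pos': array([0.23096667, 0.52607578, 0.22631107]), 'orientation': array([-2.79550064e-04,  2.05443000e-01,  9.78668751e-01, -7.56074537e-04]), 'wrist_force': array([ 0.38063253,  0.72924894, -0.33677192]), 'ft_torque': array([ 0.0307397 , -0.02799852,  0.02806356]), 'grip_force': 0.0, 'finger_gap': 0.08552790174786871}
```

View pics/scene0.png

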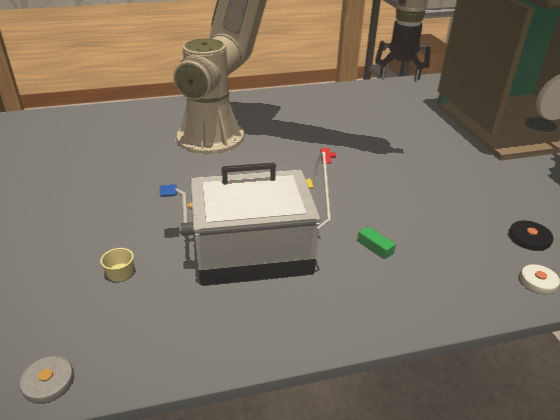

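View pics/side0.png

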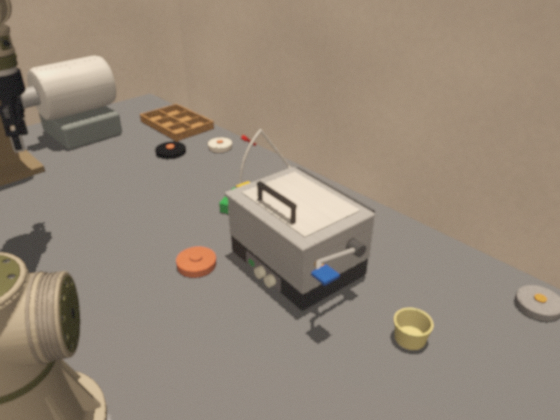

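The scene view shows the cleaner at about (255,225) with its front toward the robot. The blue paddle is at (168,190), the handle at (249,170), the red marker at (327,155) and the yellow pointer at (309,184). In the side view the paddle is at (326,274) and the handle at (277,202). I'll enlarge both to read the pixels more closely.

Run:
```python
import cv2
a=cv2.imread("pics/scene0.png")[140:284,152:344]; cv2.imwrite("pics/sc1.png",cv2.resize(a,None,fx=4,fy=4,interpolation=cv2.INTER_CUBIC))
a=cv2.imread("pics/side0.png")[120:308,215:395]; cv2.imwrite("pics/si1.png",cv2.resize(a,None,fx=3,fy=3,interpolation=cv2.INTER_CUBIC))
```

```text
(no output)
```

View pics/sc1.png

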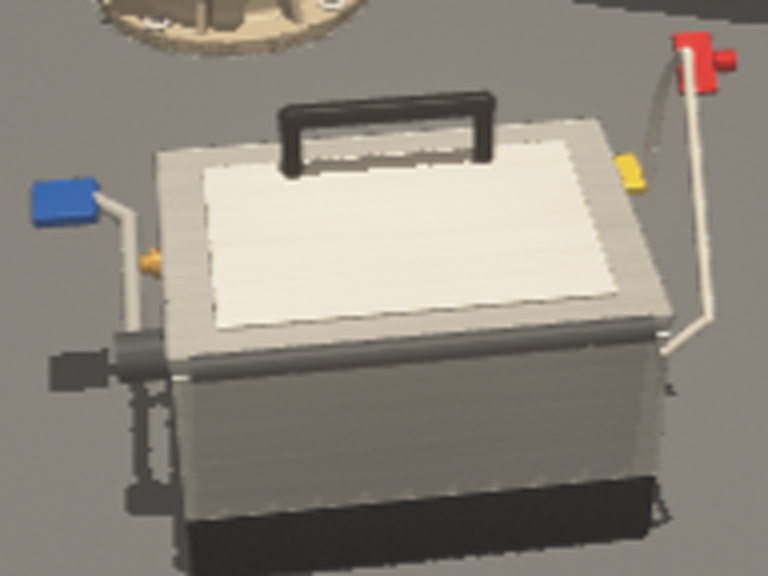

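View pics/si1.png

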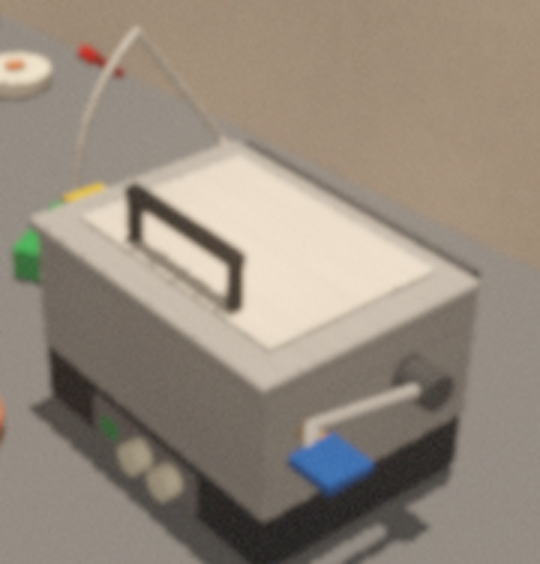

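Create h.py:
```python
import numpy as np
from scipy.optimize import least_squares
C={n:dict(np.load(n+".npz")) for n in("scene","side")}
def proj(n,X):
    c=C[n]; p=c["K"]@(c["R"]@np.asarray(X,float)+c["t"]); return p[:2]/p[2]
def full(n,u,v):
    s,o=((4,(152,140)) if n=="scene" else (3,(215,120)))
    return np.array([(u+.5)/s-.5+o[0],(v+.5)/s-.5+o[1]])
def tri(obs):
    f=lambda X:np.concatenate([proj(n,X)-p for n,p in obs]); r=least_squares(f,[.5,0,.15]); return r.x,np.abs(r.fun).max()
def W(p,X):
    c,s=np.cos(p[2]),np.sin(p[2]); return np.array([p[0]+c*X[0]-s*X[1],p[1]+s*X[0]+c*X[1],X[2]])
```

Run:
```python
from h import *
h=.095
obs=[("scene",158,153,(-h,-.13,.164)),("scene",597,120,(-h,.13,.164)),("scene",387,107,(-.06,0,.204)),
("scene",190,577,(h,-.13,0)),("scene",652,534,(h,.13,0)),
("side",265,388,(-h,-.13,.164)),("side",33,217,(-h,.13,.164)),("side",187,225,(-.06,0,.204))]
f=lambda p:np.concatenate([proj(n,W(p,X))-full(n,u,v) for n,u,v,X in obs])
r=least_squares(f,[.55,0,0],loss="soft_l1"); p=r.x
print("pose",p); print(f(p).reshape(-1,2).round(1).tolist())
np.save("p.npy",p)
def loc(X):
    c,s=np.cos(p[2]),np.sin(p[2]);d=X[:2]-p[:2];return np.array([c*d[0]+s*d[1],-s*d[0]+c*d[1],X[2]]).round(4)
for nm,a,b in(("handle",(387,107),(187,225)),("paddle",(65,198),(332,462)),("pointer",(640,172),(85,188)),("mark",(696,62),(101,60))):
    X,e=tri([("scene",full("scene",*a)),("side",full("side",*b))]); print(nm,X.round(4),loc(X),e)
    if nm=="mark": print(np.arctan2(X[2]-.158,.095-loc(X)[0]),np.hypot(X[2]-.158,.095-loc(X)[0]))
# marker prediction
for y in(.15,.16):
  for r_ in (.14,.157):
    for t in(.4,.5,.6,.7,.8):
      X=W(p,(.095-r_*np.cos(t),y,.158+r_*np.sin(t)))
      a=proj("scene",X);b=proj("side",X)
      print(y,r_,t,((a-[152,140])*4).round(),((b-[215,120])*3).round())
```

```text
pose [ 0.595183    0.01478088 -0.09025698]
[[0.3, -1.2], [0.4, -0.9], [0.1, -0.4], [0.4, 1.4], [-0.2, 0.8], [0.6, 0.3], [0.9, 0.2], [-1.5, 1.0]]
handle [0.539  0.0194 0.2052] [-0.0564 -0.0005  0.2052] 0.04783544357758274
paddle [ 0.4898 -0.1618  0.1392] [-0.0891 -0.1853  0.1392] 0.4677137454881688
pointer [0.5684 0.1627 0.1612] [-0.04    0.1449  0.1612] 0.7368681318860695
mark [0.6011 0.1786 0.2511] [-0.0088  0.1637  0.2511] 0.7486167322625761
0.7308732879905747 0.1394052514487748
0.15 0.14 0.4 [657.  96.] [ 86. 124.]
0.15 0.14 0.5 [661.  82.] [ 92. 106.]
0.15 0.14 0.6 [665.  71.] [100.  89.]
0.15 0.14 0.7 [670.  61.] [109.  72.]
0.15 0.14 0.8 [675.  53.] [119.  56.]
0.15 0.157 0.4 [652.  72.] [ 68. 122.]
0.15 0.157 0.5 [656.  56.] [ 75. 102.]
0.15 0.157 0.6 [661.  43.] [84. 82.]
0.15 0.157 0.7 [666.  31.] [94. 63.]
0.15 0.157 0.8 [672.  22.] [105.  45.]
0.16 0.14 0.4 [675.  95.] [ 78. 119.]
0.16 0.14 0.5 [679.  81.] [ 85. 101.]
0.16 0.14 0.6 [683.  69.] [92. 84.]
0.16 0.14 0.7 [688.  60.] [101.  68.]
0.16 0.14 0.8 [694.  52.] [111.  52.]
0.16 0.157 0.4 [669.  71.] [ 61. 117.]
0.16 0.157 0.5 [674.  55.] [67. 97.]
0.16 0.157 0.6 [679.  41.] [76. 77.]
0.16 0.157 0.7 [684.  30.] [86. 59.]
0.16 0.157 0.8 [690.  21.] [98. 40.]
```

Add to h.py:
```python
from scipy.spatial.transform import Rotation as Ro
def delta(target,yaw_close=-0.09,tilt=0.,R0=None):
    """shift/rotvec in the present tool frame to put TCP at target, y_tool along yaw_close, tool down"""
    from workcell import env, cams
    s=env.get_state(); R=Ro.from_quat(np.roll(s["orientation"],-1))
    out=[(R.inv().apply(np.array(target)-s["tcp_pos"])).round(4)]
    for sg in(1,-1):
        y=sg*np.array([np.cos(yaw_close),np.sin(yaw_close),0]); z=np.array([0,0,-1.]); x=np.cross(y,z)
        G=Ro.from_matrix(np.c_[x,y,z]); out.append((R.inv()*G).as_rotvec().round(3))
    print(s["clock"],s["tcp_pos"].round(4),s["joint_pos"].round(3)); print(R.as_matrix().round(3)); print(out)
```

```bash
python3 -c "
from h import *
delta((.48,-.162,.30));delta((.490,-.162,.20))"
```

```text
0.1 [0.231  0.5261 0.2263] [1.017 0.314 0.045 1.304 0.    1.431]
[[-0.916  0.402 -0.001]
 [ 0.402  0.916 -0.001]
 [ 0.    -0.002 -1.   ]]
[array([-0.5047, -0.53  , -0.073 ]), array([-2.000e-03,  1.000e-03,  1.247e+00]), array([-1.000e-03, -2.000e-03, -1.895e+00])]
0.1 [0.231  0.5261 0.2263] [1.017 0.314 0.045 1.304 0.    1.431]
[[-0.916  0.402 -0.001]
 [ 0.402  0.916 -0.001]
 [ 0.    -0.002 -1.   ]]
[array([-0.5139, -0.5258,  0.027 ]), array([-2.000e-03,  1.000e-03,  1.247e+00]), array([-1.000e-03, -2.000e-03, -1.895e+00])]
```

Units first: shifts go in shares of 0.8 m and turns go in shares of pi rad. So -0.28 m / 0.8 = -0.35, -0.27 m / 0.8 = -0.3375, 1 rad / 3.1416 = 0.3183.

Request:
drive_effector:
  plan:
    - [[0,0,-0.075],[0,0,0]]
    - [[-0.0375,-0.0375,-0.1125],[0,0,0.0477]]
    - [[-0.0875,-0.1,-0.1125],[0,0,0.0955]]
    - [[-0.1375,-0.15,-0.1125],[0,0,0.1432]]
    - [[-0.1875,-0.2,-0.1125],[0,0,0.191]]
    - [[-0.2375,-0.25,-0.1125],[0,0,0.2387]]
    - [[-0.2875,-0.3,-0.1125],[0,0,0.2865]]
    - [[-0.3375,-0.35,-0.1125],[0,0,0.3183]]
  jaw: 0
  clamp_n: 20

```text
clock: 1.1
tcp_pos: [0.366, 0.1598, 0.3169]
orientation: [-0.0, 0.651, 0.759, 0.0]
wrist_force: [0.8, 0.3, -0.7]
finger_gap: -0.0
grip_force: 0.0
```

```bash
python3 -c "
from h import *
delta((.490,-.162,.20))"
```

```text
1.1 [0.366  0.1598 0.3169] [ 0.21  -0.042 -0.152  1.461  0.     1.627]
[[-0.153  0.988  0.   ]
 [ 0.988  0.153  0.   ]
 [ 0.     0.    -1.   ]]
[array([-0.337 ,  0.0733,  0.1169]), array([ 0.   , -0.   ,  0.244]), array([ 0.   ,  0.   , -2.898])]
```

Scaled: -0.337 m / 0.8 = -0.4213, -0.275 m / 0.8 = -0.3438, 0.244 rad / 3.1416 = 0.0777.

Request:
drive_effector:
  plan:
    - [[-0.0688,0.0125,0],[0,0,0.0318]]
    - [[-0.1375,0.025,0],[0,0,0.0637]]
    - [[-0.2063,0.0375,0],[0,0,0.0777]]
    - [[-0.275,0.0563,0],[0,0,0.0777]]
    - [[-0.3438,0.075,0.0375],[0,0,0.0777]]
    - [[-0.4213,0.0913,0.075],[0,0,0.0777]]
    - [[-0.4213,0.0913,0.1463],[0,0,0.0777]]
    - [[-0.4213,0.0913,0.1463],[0,0,0.0777]]

```text
clock: 2.1
tcp_pos: [0.4865, -0.1588, 0.1945]
orientation: [-0.006, 0.738, 0.675, -0.002]
wrist_force: [-0.6, 0.6, 0.5]
finger_gap: -0.0002
grip_force: 0.0
```

Run:
```python
from h import *
import cv2
from workcell import env, cams
delta((.490,-.162,.172))
a=cams.read_camera("side")["image"][:,:,::-1][140:320,240:420]
b=cams.read_camera("scene")["image"][:,:,::-1][100:280,100:280]
cv2.imwrite("pics/p2.png",cv2.resize(np.hstack([a,b]),(800,400),interpolation=cv2.INTER_CUBIC))
```

```text
2.1 [ 0.4865 -0.1588  0.1945] [-0.473  0.214 -0.166  1.203  0.     1.187]
[[ 0.089  0.996 -0.011]
 [ 0.996 -0.089  0.006]
 [ 0.005 -0.012 -1.   ]]
[array([-0.003 ,  0.0041,  0.0225]), array([-0.012, -0.005,  0.001]), array([ 0.008, -0.018, -3.14 ])]
```

View pics/p2.png

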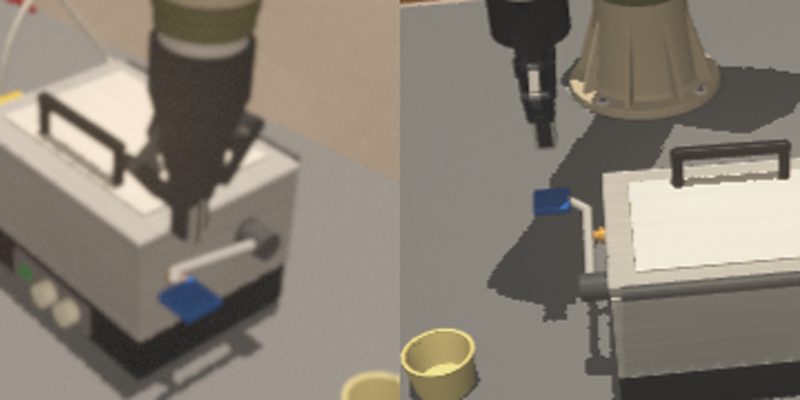

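The closed fingers hang over the paddle in both views, at about (190,240) left and (545,145) right, with the paddle straight below. I'll press down.

Scaled: 0.07 m / 0.8 = 0.0875, 0.065 m / 0.8 = 0.0813.

Request:
drive_effector:
  plan:
    - [[0,0,0.0375],[0,0,0]]
    - [[0,0,0.05],[0,0,0]]
    - [[0,0,0.06],[0,0,0]]
    - [[0,0,0.0688],[0,0,0]]
    - [[0,0,0.075],[0,0,0]]
    - [[0,0,0.0813],[0,0,0]]
    - [[0,0,0.0875],[0,0,0]]
    - [[0,0,0.0875],[0,0,0]]

```text
clock: 3.2
tcp_pos: [0.49, -0.1598, 0.1298]
orientation: [-0.0, 0.737, 0.676, -0.0]
wrist_force: [-2.0, -0.5, 4.3]
finger_gap: -0.0003
grip_force: 1.8
```

Scaled: 0.006 m / 0.8 = 0.0075, 0.003 m / 0.8 = 0.0038.

Request:
drive_effector:
  plan:
    - [[0,0,0.0038],[0,0,0]]
    - [[0,0,0.0075],[0,0,0]]
    - [[0,0,0.0075],[0,0,0]]
    - [[0,0,0.0075],[0,0,0]]

```text
clock: 3.7
tcp_pos: [0.4905, -0.1599, 0.1241]
orientation: [-0.0, 0.737, 0.676, -0.0]
wrist_force: [-3.5, -0.3, 2.4]
finger_gap: 0.0004
grip_force: 1.9
```

Scaled: -0.19 m / 0.8 = -0.2375, -0.18 m / 0.8 = -0.225.

Request:
drive_effector:
  plan:
    - [[0,0,-0.0375],[0,0,0]]
    - [[0,0,-0.1],[0,0,0]]
    - [[0,0,-0.175],[0,0,0]]
    - [[0,0,-0.225],[0,0,0]]
    - [[0.0625,0.0063,-0.2375],[0,0,0]]
    - [[0.0625,0.0063,-0.2375],[0,0,0]]
  jaw: 0.085
  clamp_n: 30

```text
clock: 4.45
tcp_pos: [0.5017, -0.1085, 0.3156]
orientation: [0.002, 0.736, 0.677, 0.002]
wrist_force: [0.0, -0.3, -1.0]
finger_gap: 0.0849
grip_force: 0.0
```

Run:
```python
from h import *
import cv2
from workcell import env, cams
delta((.538,.0197,.30),-.09)
a=cams.read_camera("side")["image"][:,:,::-1]; cv2.imwrite("pics/side3.png",a)
b=cams.read_camera("scene")["image"][:,:,::-1]; cv2.imwrite("pics/scene3.png",b)
cv2.imwrite("pics/p3.png",cv2.resize(np.hstack([a[140:320,240:420],b[100:280,100:280]]),(800,400),interpolation=cv2.INTER_CUBIC))
```

```text
4.45 [ 0.5017 -0.1085  0.3156] [-0.37   0.179  0.085  1.473  0.002  1.284]
[[ 0.083  0.997  0.004]
 [ 0.997 -0.083 -0.   ]
 [ 0.     0.004 -1.   ]]
[array([0.1308, 0.0254, 0.0158]), array([ 0.004, -0.   ,  0.007]), array([ 1.000e-03,  7.000e-03, -3.135e+00])]
```

View pics/p3.png

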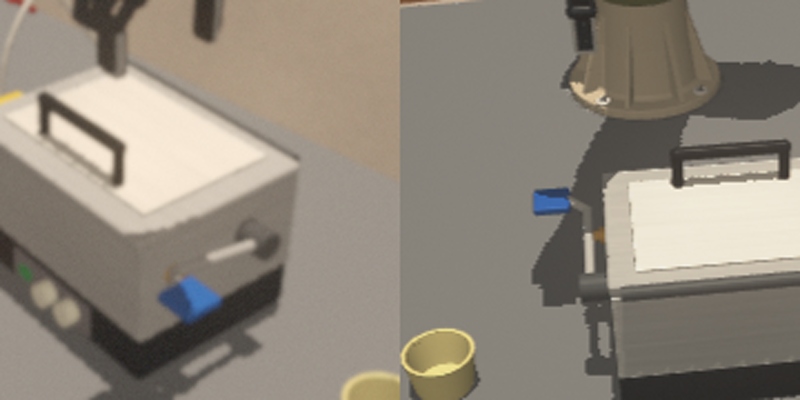

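The paddle looks as high as before, at about (190,298) left. I'll check its height numerically.

Run:
```python
from h import *
import cv2
def blue(f):
    i=cv2.cvtColor(cv2.imread(f),cv2.COLOR_BGR2HSV); m=cv2.inRange(i,(100,130,40),(125,255,255)); 
    n,l,s,c=cv2.connectedComponentsWithStats(m); k=1+s[1:,4].argmax(); return c[k],s[k]
for k in "03":
    a,b=blue(f"pics/scene{k}.png"),blue(f"pics/side{k}.png"); print(a,b,tri([("scene",a[0]),("side",b[0])]))
```

```text
(array([167.85714286, 189.75510204]), array([161, 185,  15,  11, 147], dtype=int32)) (array([325.32055749, 274.43554007]), array([312, 266,  27,  18, 287], dtype=int32)) (array([ 0.48975032, -0.16193948,  0.13754082]), np.float64(0.49531814806590546))
(array([167.06603774, 191.23584906]), array([161, 186,  15,  10, 106], dtype=int32)) (array([327.91262136, 274.61650485]), array([320, 266,  19,  18, 206], dtype=int32)) (array([ 0.49390554, -0.16437849,  0.13634446]), np.float64(0.42165644461169904))
```

The lever sprang back, so I'll press again. This time I'll go deeper with a force check at each stage, and retract slowly with the fingers closed.

Scaled: 0.155 m / 0.8 = 0.1938, -0.051 m / 0.8 = -0.0638.

Request:
drive_effector:
  plan:
    - [[-0.0638,-0.0038,0.0375],[0,0,0]]
    - [[-0.0638,-0.0038,0.1],[0,0,0]]
    - [[-0.0638,-0.0038,0.1625],[0,0,0]]
    - [[-0.0638,-0.0038,0.1813],[0,0,0]]
    - [[-0.0638,-0.0038,0.1875],[0,0,0]]
    - [[-0.0638,-0.0038,0.1938],[0,0,0]]
  jaw: 0
  clamp_n: 20

```text
clock: 5.3
tcp_pos: [0.4939, -0.1618, 0.1606]
orientation: [0.001, 0.737, 0.676, 0.001]
wrist_force: [-0.4, -0.9, 0.5]
finger_gap: -0.0
grip_force: 0.0
```

Request:
drive_effector:
  plan:
    - [[0,0,0.0063],[0,0,0]]
    - [[0,0,0.0125],[0,0,0]]
    - [[0,0,0.0125],[0,0,0]]

```text
clock: 5.68
tcp_pos: [0.4925, -0.1609, 0.149]
orientation: [-0.0, 0.737, 0.676, 0.0]
wrist_force: [0.4, 0.3, -0.4]
finger_gap: 0.0002
grip_force: 0.0
```

Request:
drive_effector:
  plan:
    - [[0,0,0.0063],[0,0,0]]
    - [[0,0,0.01],[0,0,0]]
    - [[0,0,0.01],[0,0,0]]

```text
clock: 6.05
tcp_pos: [0.4923, -0.1609, 0.1407]
orientation: [-0.0, 0.737, 0.676, -0.0]
wrist_force: [-0.9, 0.9, -0.1]
finger_gap: -0.0003
grip_force: 0.0
```

Request:
drive_effector:
  plan:
    - [[0,0,0.0038],[0,0,0]]
    - [[0,0,0.0075],[0,0,0]]
    - [[0,0,0.0075],[0,0,0]]

```text
clock: 6.42
tcp_pos: [0.4924, -0.1611, 0.1351]
orientation: [-0.0, 0.737, 0.676, -0.0]
wrist_force: [-1.2, -0.8, 2.9]
finger_gap: -0.0
grip_force: 1.5
```

Run:
```python
from h import *
import cv2
from workcell import env, cams
a=cams.read_camera("side")["image"][:,:,::-1]; cv2.imwrite("pics/side4.png",a)
b=cams.read_camera("scene")["image"][:,:,::-1]; cv2.imwrite("pics/scene4.png",b)
cv2.imwrite("pics/p4.png",cv2.resize(np.hstack([a[200:320,270:390],b[130:250,120:240]]),(800,400),interpolation=cv2.INTER_CUBIC))
```

```text
(no output)
```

View pics/p4.png

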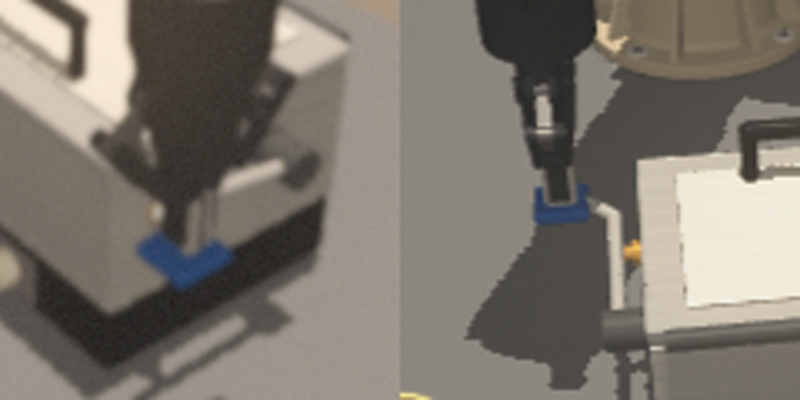

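The fingers stand on the paddle's middle, and contact started at a TCP height of about 0.138. The first press therefore sank it only about 14 mm. I'll keep pressing.

Scaled: 0.015 m / 0.8 = 0.0188, 0.01 m / 0.8 = 0.0125.

Request:
drive_effector:
  plan:
    - [[-0.0025,0,0.0063],[0,0,0]]
    - [[-0.0038,0,0.0125],[0,0,0]]
    - [[-0.0038,0,0.0188],[0,0,0]]
    - [[-0.0038,0,0.0188],[0,0,0]]

```text
clock: 7.02
tcp_pos: [0.492, -0.1639, 0.1207]
orientation: [-0.0, 0.737, 0.676, -0.0]
wrist_force: [-4.7, 3.9, 11.2]
finger_gap: 0.0002
grip_force: 5.5
```

Request:
drive_effector:
  plan:
    - [[0,0,0.005],[0,0,0]]
    - [[0,0,0.0088],[0,0,0]]
    - [[0,0,0.0088],[0,0,0]]

```text
clock: 7.4
tcp_pos: [0.4922, -0.1642, 0.1126]
orientation: [0.0, 0.737, 0.676, -0.0]
wrist_force: [0.3, -0.2, 0.1]
finger_gap: 0.0001
grip_force: 0.0
```

Request:
drive_effector:
  plan:
    - [[0,0,0.005],[0,0,0]]
    - [[0,0,0.0088],[0,0,0]]
    - [[0,0,0.0088],[0,0,0]]

```text
clock: 7.78
tcp_pos: [0.4925, -0.1642, 0.1055]
orientation: [0.0, 0.737, 0.676, 0.0]
wrist_force: [-0.4, 0.9, 0.3]
finger_gap: -0.0
grip_force: 0.0
```

Scaled: -0.205 m / 0.8 = -0.2563, -0.18 m / 0.8 = -0.225.

Request:
drive_effector:
  plan:
    - [[0,0,-0.025],[0,0,0]]
    - [[0,0,-0.05],[0,0,0]]
    - [[0,0,-0.1],[0,0,0]]
    - [[0,0,-0.1625],[0,0,0]]
    - [[0,0,-0.225],[0,0,0]]
    - [[0.0625,0.0063,-0.2563],[0,0,0]]
    - [[0.0625,0.0063,-0.2563],[0,0,0]]

```text
clock: 8.65
tcp_pos: [0.5031, -0.1131, 0.3134]
orientation: [0.002, 0.736, 0.677, 0.001]
wrist_force: [-0.2, 0.0, -0.0]
finger_gap: -0.0
grip_force: 0.0
```

Run:
```python
from h import *
import cv2
from workcell import env, cams
for n in("side","scene"): cv2.imwrite(f"pics/{n}5.png",cams.read_camera(n)["image"][:,:,::-1])
def blue(f):
    i=cv2.cvtColor(cv2.imread(f),cv2.COLOR_BGR2HSV); m=cv2.inRange(i,(100,130,40),(125,255,255)); 
    n,l,s,c=cv2.connectedComponentsWithStats(m); k=1+s[1:,4].argmax(); return c[k],s[k]
a,b=blue("pics/scene5.png"),blue("pics/side5.png"); print(a,b,tri([("scene",a[0]),("side",b[0])]))
delta((.538,.0197,.30),-.09)
```

```text
(array([168.8961039 , 203.14285714]), array([162, 201,  15,   6,  77], dtype=int32)) (array([324.27725857, 289.28660436]), array([312, 279,  26,  22, 321], dtype=int32)) (array([ 0.49073823, -0.16212204,  0.10105748]), np.float64(1.089289370823309))
8.75 [ 0.5019 -0.1145  0.3107] [-0.38   0.185  0.081  1.466 -0.     1.276]
[[ 0.086  0.996  0.   ]
 [ 0.996 -0.086 -0.   ]
 [-0.     0.    -1.   ]]
[array([0.1368, 0.0245, 0.0107]), array([0.   , 0.   , 0.004]), array([-1.000e-03,  0.000e+00, -3.137e+00])]
```

Force climbed to 11 N and then dropped to zero. The paddle now sits at about 0.101 m, 36 mm lower, so the lever has caught. Next I'll go above the handle with the fingers open.

Scaled: 0.137 m / 0.8 = 0.1713, 0.11 m / 0.8 = 0.1375.

Request:
drive_effector:
  plan:
    - [[0.0688,0.0125,0],[0,0,0]]
    - [[0.1375,0.025,0],[0,0,0]]
    - [[0.1713,0.03,0.025],[0,0,0]]
    - [[0.1713,0.03,0.0625],[0,0,0]]
    - [[0.1713,0.03,0.075],[0,0,0]]
    - [[0.1713,0.03,0.075],[0,0,0]]
  jaw: 0.085
  clamp_n: 30

```text
clock: 9.5
tcp_pos: [0.5368, 0.019, 0.2499]
orientation: [-0.001, 0.738, 0.675, -0.001]
wrist_force: [0.6, 0.0, 1.1]
finger_gap: 0.0854
grip_force: 0.0
```

Run:
```python
from h import *
import cv2
from workcell import env, cams
a=cams.read_camera("side")["image"][:,:,::-1]; b=cams.read_camera("scene")["image"][:,:,::-1]
s=env.get_state();T=s["tcp_pos"];R=Ro.from_quat(np.roll(s["orientation"],-1)).as_matrix()
print(T)
for n,o in(("side",(220,120)),("scene",(180,90))):
    for d in(0,.022): print(n,d,((proj(n,T+d*R[:,2])-o)*10/3).round())
cv2.imwrite("pics/p6.png",cv2.resize(np.hstack([a[120:240,220:340],b[90:210,180:300]]),(800,400),interpolation=cv2.INTER_CUBIC))
```

```text
[0.53775859 0.01891307 0.25171319]
side 0 [189. 182.]
side 0.022 [189. 215.]
scene 0 [226. 193.]
scene 0.022 [226. 222.]
```

View pics/p6.png

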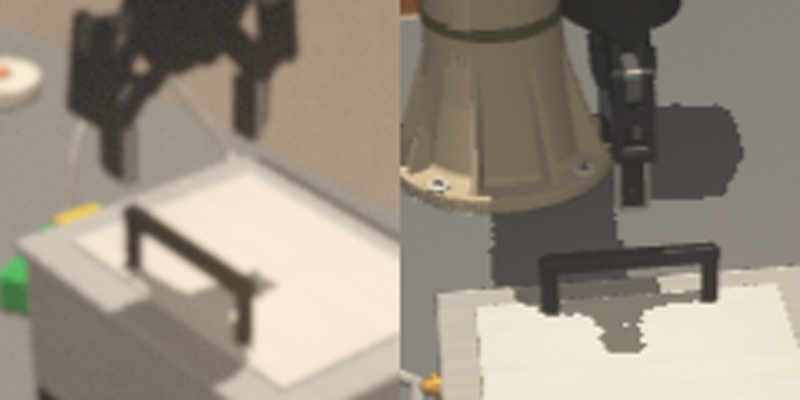

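The open fingertips are at about (118,178) and (243,137) in the left half and (235,207) in the right. They straddle the bar, but sit about 20 mm higher than the nominal tool offset, which matches the contact height in the press. I'll go about 20 mm lower than nominal to grip.

Scaled: 0.063 m / 0.8 = 0.0788, 0.061 m / 0.8 = 0.0763.

Request:
drive_effector:
  plan:
    - [[0,0,0.0313],[0,0,0]]
    - [[0,0,0.0563],[0,0,0]]
    - [[0,0,0.0688],[0,0,0]]
    - [[0,0,0.0763],[0,0,0]]
    - [[0,0,0.0788],[0,0,0]]
    - [[0,0,0.0788],[0,0,0]]

```text
clock: 10.35
tcp_pos: [0.5378, 0.0197, 0.1886]
orientation: [0.0, 0.737, 0.676, 0.0]
wrist_force: [-0.2, -0.1, -0.1]
finger_gap: 0.0851
grip_force: 0.0
```

Request:
drive_effector:
  plan:
    - [[0,0,0],[0,0,0]]
    - [[0,0,0],[0,0,0]]
    - [[0,0,0],[0,0,0]]
    - [[0,0,0],[0,0,0]]
    - [[0,0,0],[0,0,0]]
  jaw: 0
  clamp_n: 40

```text
clock: 10.98
tcp_pos: [0.5389, 0.0196, 0.1884]
orientation: [0.001, 0.737, 0.676, 0.001]
wrist_force: [5.3, -0.5, -1.0]
finger_gap: 0.0122
grip_force: 39.0
```

Run:
```python
from h import *
import cv2
from workcell import env, cams
a=cams.read_camera("side")["image"][:,:,::-1]; b=cams.read_camera("scene")["image"][:,:,::-1]
cv2.imwrite("pics/p7.png",cv2.resize(np.hstack([a[120:240,220:340],b[90:210,180:300]]),(800,400),interpolation=cv2.INTER_CUBIC))
delta((.538,.0197,.30),-.09)
```

```text
11.075 [0.5388 0.0196 0.1884] [-0.113  0.256 -0.127  1.185  0.     1.545]
[[ 0.087  0.996  0.003]
 [ 0.996 -0.087  0.   ]
 [ 0.     0.003 -1.   ]]
[array([ 0.    , -0.0005, -0.1116]), array([ 0.003, -0.   ,  0.003]), array([ 0.   ,  0.004, -3.139])]
```

View pics/p7.png

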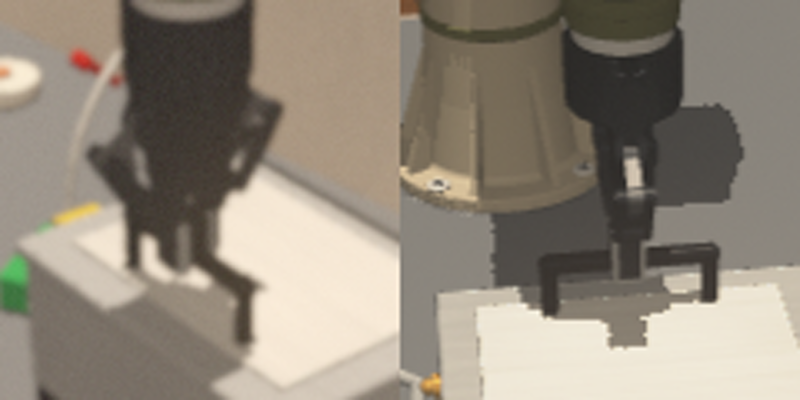

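The bar is between the pads (gap 12 mm, 39 N). I'll lift along the lid's arc, slowly.

Scaled: -0.0567 m / 0.8 = -0.0709, -0.0503 m / 0.8 = -0.0629.

Request:
drive_effector:
  plan:
    - [[0,0.0031,-0.0096],[0,0,0]]
    - [[0,0.0068,-0.019],[0,0,0]]
    - [[0,0.0109,-0.0283],[0,0,0]]
    - [[0,0.0153,-0.0374],[0,0,0]]
    - [[0,0.0203,-0.0461],[0,0,0]]
    - [[0,0.0256,-0.0546],[0,0,0]]
    - [[0,0.0315,-0.0629],[0,0,0]]
    - [[0,0.0376,-0.0709],[0,0,0]]

```text
clock: 12.08
tcp_pos: [0.5664, 0.0173, 0.2448]
orientation: [-0.001, 0.737, 0.676, -0.001]
wrist_force: [-0.1, 0.8, -8.8]
finger_gap: 0.0121
grip_force: 38.9
```

Request:
drive_effector:
  plan:
    - [[0,0.0068,-0.0075],[0,0,0]]
    - [[0,0.0136,-0.015],[0,0,0]]
    - [[0,0.021,-0.0219],[0,0,0]]
    - [[0,0.0288,-0.0285],[0,0,0]]
    - [[0,0.0366,-0.0346],[0,0,0]]
    - [[0,0.0438,-0.0396],[0,0,0]]
    - [[0,0.0438,-0.0396],[0,0,0]]

```text
clock: 12.95
tcp_pos: [0.5997, 0.0145, 0.2786]
orientation: [-0.001, 0.737, 0.676, -0.001]
wrist_force: [-13.2, 1.6, 3.1]
finger_gap: 0.012
grip_force: 39.7
```

Run:
```python
from h import *
import cv2
from workcell import env, cams
s=env.get_state();print(s["tcp_pos"],s["finger_gap"],s["wrist_force"])
c={n:cams.read_camera(n)["image"][:,:,::-1] for n in("side","scene")}
for n in c: cv2.imwrite(f"pics/{n}8.png",c[n])
a=c["side"][100:200,220:320]; b=c["scene"][115:215,270:370]
cv2.imwrite("pics/p8.png",cv2.resize(np.hstack([a,b]),(800,400),interpolation=cv2.INTER_CUBIC))
```

```text
[0.59968083 0.01450822 0.2785784 ] 0.012032752956781603 [-13.22136328   1.56828095   3.10183278]
```

View pics/p8.png

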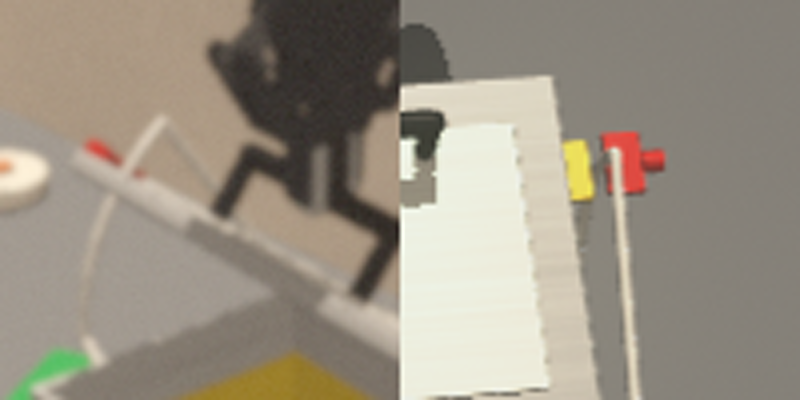

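In the scene half the yellow tab, at about (579,172), is nearly level with the red block, at about (624,162). I'll put numbers on both angles.

Run:
```python
from h import *
import cv2
p=np.load("p.npy")
def cen(f,lo,hi,box):
    i=cv2.cvtColor(cv2.imread(f),cv2.COLOR_BGR2HSV); m=cv2.inRange(i,lo,hi); x0,x1,y0,y1=box; k=np.zeros_like(m);k[y0:y1,x0:x1]=m[y0:y1,x0:x1]
    n,l,s,c=cv2.connectedComponentsWithStats(k); j=1+s[1:,4].argmax(); print(f,c[j].round(1),s[j]); return c[j]
Y=((20,120,80),(32,255,255)); R=((0,150,80),(6,255,255)); B=(295,350,130,210)
y0=cen("pics/scene0.png",*Y,B); r0=cen("pics/scene0.png",*R,B); y8=cen("pics/scene8.png",*Y,B); r8=cen("pics/scene8.png",*R,B)
rs=cen("pics/side0.png",*R,(230,262,130,150)); ys=cen("pics/side0.png",(15,60,80),(35,255,255),(225,262,170,200))
def at(r,y,t): return W(p,(.095-r*np.cos(t),y,.158+r*np.sin(t)))
# pointer r,y from t=0, both views
f=lambda q:np.r_[proj("scene",at(q[0],q[1],0))-y0,proj("side",at(q[0],q[1],0))-ys]
q=least_squares(f,[.13,.145]); print("pointer r,y",q.x,q.fun)
for rr in(q.x[0],.133,.140):
    b=proj("scene",at(rr,q.x[1],0))-y0
    g=least_squares(lambda v:proj("scene",at(rr,v[1],v[0]))-y8,[.6,.145]); print(rr,"lid t",g.x,g.fun)
    h=least_squares(lambda v:proj("scene",at(rr,v[1],v[0]))-r8,[.6,.16]); print("   mark t if same r",h.x)
m=least_squares(lambda v:np.r_[proj("scene",at(v[2],v[1],v[0]))-r0,proj("side",at(v[2],v[1],v[0]))-rs],[.7,.16,.14]);print("mark t,y,r",m.x)
```

```text
pics/scene0.png [309.3 182.8] [306 178   8  10  48]
pics/scene0.png [328.  154.2] [321 148  15  15 108]
pics/scene8.png [314.3 157. ] [311 150   8  15  81]
pics/scene8.png [328.  154.3] [321 148  15  15 104]
pics/side0.png [244.6 137.8] [242 136   7   5  22]
pics/side0.png [242.5 183.6] [235 180  16   8  71]
pointer r,y [0.1385555  0.14156621] [ 1.08395422 -0.53853808  0.71135928  1.71164081]
0.13855550346932635 lid t [0.66250503 0.13928999] [0.00000000e+00 2.84217094e-14]
   mark t if same r [0.74958256 0.16712853]
0.133 lid t [0.79752251 0.13508249] [5.68434189e-14 0.00000000e+00]
   mark t if same r [1.02709878 0.15771732]
0.14 lid t [0.63612164 0.14015798] [1.36424205e-11 8.87609986e-11]
   mark t if same r [0.71543323 0.16836119]
mark t,y,r [0.71973965 0.17084755 0.14308179]
```

Units first: shifts go in shares of 0.8 m and turns go in shares of pi rad. So -0.0085 m / 0.8 = -0.0106, 0.008 m / 0.8 = 0.01.

Request:
drive_effector:
  plan:
    - [[0,0.0038,-0.0038],[0,0,0]]
    - [[0,0.0075,-0.0075],[0,0,0]]
    - [[0,0.01,-0.0106],[0,0,0]]
    - [[0,0.01,-0.0106],[0,0,0]]
    - [[0,0.01,-0.0106],[0,0,0]]

```text
clock: 13.68
tcp_pos: [0.6085, 0.0137, 0.2851]
orientation: [-0.001, 0.737, 0.676, -0.001]
wrist_force: [-7.6, 1.4, -6.2]
finger_gap: 0.012
grip_force: 39.4
```

Run:
```python
from h import *
import cv2
from workcell import env, cams
c={n:cams.read_camera(n)["image"][:,:,::-1] for n in("side","scene")}
for n in c: cv2.imwrite(f"pics/{n}9.png",c[n])
p=np.load("p.npy")
def sh(f,lo,hi):
    i=cv2.cvtColor(cv2.imread(f),cv2.COLOR_BGR2HSV); m=cv2.inRange(i,lo,hi)[130:210,295:326+8]; ys,xs=np.nonzero(m); print(f,xs.mean()+295,ys.mean()+130,ys.min()+130,ys.max()+130,len(xs))
for k in "89":
    sh(f"pics/scene{k}.png",(20,120,80),(32,255,255)); sh(f"pics/scene{k}.png",(0,150,80),(6,255,255))
def at(r,y,t): return W(p,(.095-r*np.cos(t),y,.158+r*np.sin(t)))
for t in(.55,.65,.7,.75): print(t,[np.r_[proj("scene",at(r,.142,t)),proj("scene",at(r,.166,t))].round(1) for r in(.123,.14,.157)])
a=c["scene"][140:175,300:340]; b=c["side"][100:200,220:320]
cv2.imwrite("pics/p9.png",cv2.resize(a,(800,600),fx=0,fy=0,interpolation=cv2.INTER_CUBIC))
```

```text
pics/scene8.png 314.3333333333333 157.01234567901236 150 164 81
pics/scene8.png 327.41237113402065 154.35051546391753 148 162 97
pics/scene9.png 315.10227272727275 155.45454545454544 148 163 88
pics/scene9.png 327.3333333333333 154.40404040404042 148 162 99
0.55 [array([315.4, 166.2, 326.1, 165.4]), array([314.2, 159.3, 324.9, 158.6]), array([313. , 152.5, 323.6, 151.8])]
0.65 [array([316.4, 163.9, 327.2, 163.1]), array([315.3, 156.6, 326.1, 155.9]), array([314.3, 149.4, 325. , 148.7])]
0.7 [array([316.9, 162.9, 327.8, 162.1]), array([315.9, 155.5, 326.7, 154.7]), array([314.9, 148.1, 325.7, 147.3])]
0.75 [array([317.5, 162. , 328.4, 161.3]), array([316.5, 154.4, 327.4, 153.7]), array([315.6, 146.9, 326.5, 146.1])]
```

View pics/p9.png

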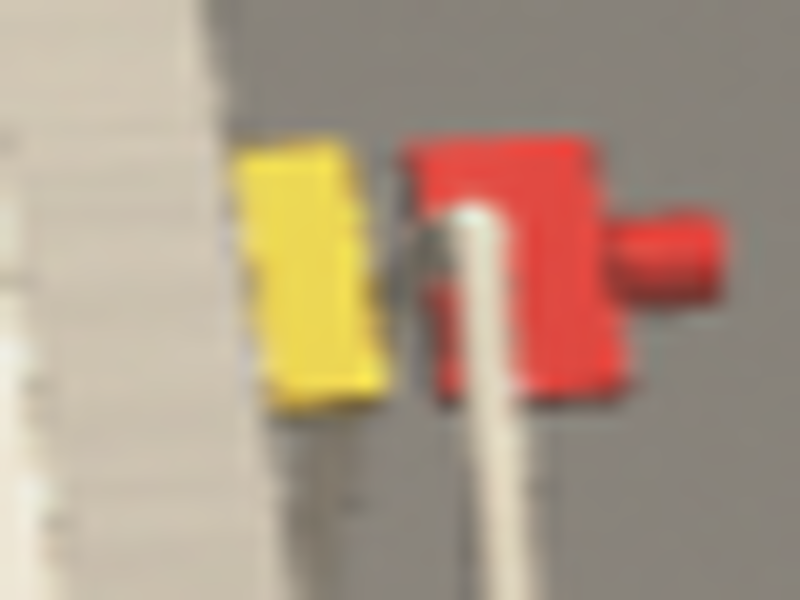

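Pointer and marker now look side by side: yellow spans rows 145–400 and red 138–395 in the crop. As an independent check, I'll get the lid angle from its corner, read at crop pixel (552,77) in the previous picture.

Run:
```python
from h import *
p=np.load("p.npy")
def lid(a,b,y,t): # a in front of hinge, b above
    return W(p,(.095-(a*np.cos(t)-b*np.sin(t)),y,.158+a*np.sin(t)+b*np.cos(t)))
m0=full("scene",597,120); m8=np.array([270+552.5/4-400/4-.5,115+77.5/4-.5])
for bias in(0,1):
  for a in(.19,.193):
    b=(proj("scene",lid(a,.006,.13,0))-m0)*bias
    g=least_squares(lambda v:proj("scene",lid(a,.006,v[1],v[0]))-b-m8,[.6,.13]);print(bias,a,proj("scene",lid(a,.006,.13,0))-m0,g.x)
# marker block in side view, centre, for given t at r=.14,y=.1637 vs observed
for t in(.65,.7,.75):
  print(t,[((proj("side",W(p,(.095-r*np.cos(t),.165,.158+r*np.sin(t))))-[215,120])*3).round(0) for r in(.123,.14,.157)])
```

```text
0 0.19 [ 0.38616298 -0.87859339] [0.67717943 0.12978013]
0 0.193 [ 0.14081853 -1.53934375] [0.63861362 0.13146469]
1 0.19 [ 0.38616298 -0.87859339] [0.70549392 0.12967773]
1 0.193 [ 0.14081853 -1.53934375] [0.68495632 0.1302204 ]
0.65 [array([108.,  81.]), array([93., 74.]), array([77., 66.])]
0.7 [array([112.,  74.]), array([97., 65.]), array([82., 56.])]
0.75 [array([116.,  67.]), array([102.,  57.]), array([88., 47.])]
```

The estimates agree: lid about 0.745 rad, marker about 0.735 rad. The lid is held still, so I'm handing in.

```bash
python3 -c "
from workcell import env, cams
s=env.get_state();print(s['clock'],s['grip_force'],abs(s['qvel']).max());print(env.hand_in())"
```

```text
13.775 39.37458693981171 0.001163531789169724
the job is handed in; nothing more can be done
None
```

I've handed the job in: the basket lever is down and caught, and the gripper is holding the lid at about 0.745 rad against about 0.735 rad for the red marker, both estimated from camera and arm readings. No pass or fail was returned. The first press fell short and the lever sprang back, but the second caught with the lid still shut; I last checked the lever just before gripping the handle.

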